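# Close up the microvolume spectrophotometer station

### The job

The measurements are done, so close up the station by pushing only: with the fingertips or the outside of the fingers, tip the spectrophotometer's raised arm all the way down onto its pedestal, and push the laptop's screen over until the laptop is fully shut. Push gently so that neither one slams, and do not grasp or lift anything or shove the laptop along the bench. Leave the glassware, mouse, tube rack and pipette as they are.

Things in the scene. Friction and masses are not known exactly. Their poses are not given: they have to be found in the camera images.
- laptop: Open dark-grey 13-inch laptop standing loose on the bench, 210 mm deep, 300 mm wide, base 17 mm thick, 1.5 kg in all. Origin: centre of its underside. x axis: horizontally from the hinge side to the keyboard's front edge (its user sits on that side, away from the robot, so the robot stands behind the screen); y: along the hinge; z up. The laptop and the spectrophotometer may each stand on the left or on the right.
- laptop_hinge (a point): Middle of the laptop's hinge axis, at the rear edge of the base: x -99 mm, z 18 mm in the laptop's frame. The axis runs along the laptop's y.
- lid_edge (a point): Middle of the screen lid's free edge, on the lid's outer face (its back). 204 mm from the hinge axis; lid 300 mm wide, 6.5 mm thick, its outer face 7.5 mm from the plane through the hinge axis. When shut it lies 25.5 mm above the bench, at the laptop's front edge.
- laptop_lid (a joint): Opening angle of the laptop lid in rad: 0 fully shut on the keyboard, about 1.6 to 1.9 at the start (leaning back a little, towards the robot). Stiff friction hinge (0.6 N m): the lid stays where it is left and has to be pushed the whole way, with at most about 5 N at the edge.
- spectro: White microvolume spectrophotometer with a blue trim line, fixed to the bench: 200 mm deep, 140 mm wide, 128 mm high without its arm. Origin: centre of its underside. x axis: horizontally from its rear (hinge of the arm, robot's side) to its low front; z up. A small steel pedestal stands in its middle, on its top.
- spectro_hinge (a point): Middle of the axis of the grey arm's hinge, on top of the rear housing: x -58 mm, z 115 mm in the spectrophotometer's frame. The axis runs along its y.
- spectro_tip (a point): Middle of the rounded free end of the grey arm (blue inlay on its upper face), on the upper face: 147 mm from the hinge axis along the arm, 13 mm above the plane through the axis. Arm 48 mm wide, 24 mm thick. When it is down the arm lies level and this face is 128 mm above the bench.
- spectro_arm (a joint): Raised angle of the arm in rad: 0 lying level, down on the pedestal; about 0.85 to 1.3 at the start, its free end up and pointing away from the robot. Stiff friction hinge (0.2 N m): it stays where it is left and has to be pushed the whole way, with at most about 3 N near its end.
- flask_large: Bystander: glass volumetric flask with a white stopper, 82 mm wide, 227 mm tall. Origin: centre of its underside.
- flask_small: Bystander: glass volumetric flask with a blue stopper, 62 mm wide, 177 mm tall. Origin: centre of its underside.
- conical_flask: Bystander: conical glass flask with a blue stopper, 83 mm wide, 148 mm tall. Origin: centre of its underside.
- cylinder: Bystander: glass measuring cylinder, foot 68 mm wide, 240 mm tall. Origin: centre of its underside.
- mouse: Bystander: black computer mouse, 100 x 58 x 33 mm, in front of the laptop. Origin: centre of its underside.
- tube_rack: Bystander: orange rack with small capped tubes, 55 x 130 x 50 mm, in front of the spectrophotometer. Origin: centre of its underside.
- pipette: Bystander: white micropipette lying on the bench between the laptop and the spectrophotometer, 224 mm long (along its x), 28 mm high. Origin: on the bench, about the middle of its length.
Things that resemble listed ones, but are neither listed nor needed, are in the scene too. What is shaped like the spectro but yellow is not meant.

How it is judged:
By the outcome, as a careful person would: the job done as asked, in the order asked, and still so for the second after the job is handed in, with the robot touching nothing.
It also fails if it takes over 54 s, if anything falls off the work surface, if the arm or the gripper's body presses on something with over 40 N, if the wrist force passes 120 N, or if a joint passes its speed limit or range.

### The arm

A 6-joint arm with a two-finger parallel gripper is mounted at the origin on the work surface. World frame = base frame: x ahead of the robot, y to its left, z up, the work surface at z = 0. Lengths are in m, angles in rad, forces in N, time in s.
With the tool pointing down it reaches from about 0.375 to 0.9 m from the base axis. Payload 3.1 kg.
Tool frame: the origin (TCP) lies midway between the tips of the shut fingers; the grasp point (between the pads) lies 19 mm behind it; z points along the fingers, y is the line along which they close (so a half turn about z gives the same grasp; the last joint's range is limited). The gripper opens to 87 mm and grips with 3 to 60 N. Pads are 19 mm wide; open, the fingers measure 117 mm over their backs; the gripper's body (75 mm by 190 mm) begins 51 mm behind the grasp point.
Start: joints at [-1.409, 0.527, 1.433, -0, 1.181, -0.178], TCP at [0.209, -0.589, 0.223] pointing down, gripper open.
Joint ranges: [-3.08, 3.08], [-0.75, 2.2], [0.22, 2.44], [-1.43, 4.57], [0, 2.65], [-2.85, 2.85]. Speed limits (rad/s): [2.79, 2.79, 3.14, 3.14, 3.14, 3.14].

### API

Orientations are given as a unit quaternion [x, y, z, w].
In Python, from rig import get_obs, cams, job gives the robot as it stands.
- The arm moves only by the tool servo_tool, never from a script. Its argument "moves" is text: rows parted by semicolons, each of 5 numbers parted by spaces: the shift along the tool's x, y, z in m, then the turn about the tool's z in degrees, then the finger opening in m, from 0 to 0.087. In form: dx dy dz spin claw; .... A call has 1 to 10 rows; each row is the pose to reach, as a shift and turn from the pose commanded when the call began, along the tool's axes at that moment; what a row does not reach only later rows make up. A row lasts 1/12 s, in which the tool goes at most 41.7 mm and 7.16 degrees, less where a joint would pass 70% of its speed; a pose out of reach is approached as far as the arm can. A call with a gripper value outside its range is refused whole. The fingers move at their own pace and stop on an object; "grip_force" is the grip in N (left out, the last holds). Time passes only in rows, so rows that repeat a pose let the fingers close. It gives the time, the measured TCP pose, the force, the opening and the grip force at its end, in the units of the state.
- get_obs(): the state, without advancing time (a new reading comes with each control period).
- cams.camera(name): name is "side" or "top" or "wrist"; returns the picture (420x560x3 uint8, blue, green, red); there is no depth.
- cams.camera_model(name): a dict with "fx", "fy", "cx", "cy" (pixels), "R" (3x3) and "t" (3): a world point X has camera coordinates R X + t. Camera axes: x right, y down, z forward; pixel columns grow to the right and rows downward; lengths in m; the calibration is good to about 2 mm. A picture is of the moment at which its call begins: read the wrist's pose just before it. camera_model takes no time and is no camera call; for the wrist camera it gives the pose at the moment of the call.
- job.hand_in(): hands the job in; it is judged then, once.
The state is a dict: "time": time; "q": joint angles; "joint_velocities": joint speeds; "joint_torque": joint torques, N m; "position": TCP position; "tool_rot": TCP orientation; "ft_force": force on the tool from outside, world axes, zero at the start; "moment": the same for the moment, N m; "grip_width": finger opening in m; "grip_force": force on a finger pad.
Only numpy, scipy, OpenCV 4.12 (cv2) and the standard library are available. Lean on these libraries where they do the work, as an engineer would, in place of code of your own. Each camera call takes 0.05 s, during which the arm holds its last target. There are 200 camera calls.

## Working session

There is one attempt and no reset: what is moved stays moved. The work goes in short steps, Python scripts to look and compute and a tool call to move; the robot and the scene stay as the last step left them, time stands still between calls to the robot, and variables do not carry over. Pictures are saved under pics/ and viewed, at most 10 in all, crops included, and the job is handed in when it is done.

Besides the shell and the picture viewer there is one more tool, called after "Request:" as a command line: name --argument value ..., lists and objects as JSON in quotes. servo_tool: Moves the arm, as the interface text tells. Its arguments: {"type":"object","properties":{"moves":{"type":"string"},"grip_force":{"type":"number"}},"required":["moves"]}

```bash
ls; mkdir -p pics; python3 - <<'E'
from rig import get_obs, cams, job
import cv2, numpy as np
for n in ("top","side"):
    im=cams.camera(n); cv2.imwrite(f"pics/{n}0.png",im)
    m=cams.camera_model(n); print(n,{k:np.round(v,4).tolist() for k,v in m.items()})
o=get_obs(); print(o["time"],o["position"],o["tool_rot"],o["ft_force"])
E
```

```text
pics
top {'fx': 476.9472, 'fy': 476.9472, 'cx': 284.9877, 'cy': 214.1484, 'R': [[-0.0208, -0.9998, -0.0041], [-0.9978, 0.0211, -0.0626], [0.0627, 0.0027, -0.998]], 't': [0.0276, 0.4895, 1.5222]}
side {'fx': 538.3619, 'fy': 538.3619, 'cx': 278.9206, 'cy': 217.405, 'R': [[0.992, 0.1263, 0.0074], [0.0914, -0.675, -0.7321], [-0.0875, 0.7269, -0.6811]], 't': [-0.4938, 0.0533, 1.7899]}
0.1 [ 0.20884215 -0.58837548  0.22167711] [ 9.85511429e-01  1.69606199e-01  7.39988829e-06 -9.79938325e-04] [ 0.28944689 -0.45398999 -0.66544502]
```

View pics/top0.png

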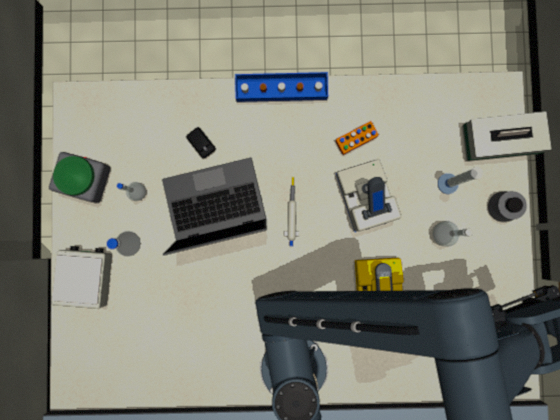

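View pics/side0.png

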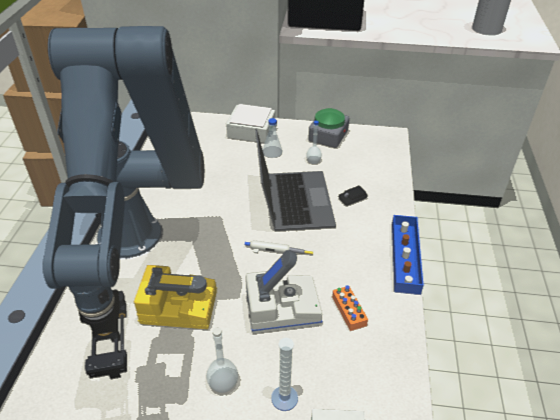

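Top view: the laptop is at about (215,205), left and yawed. The white spectrophotometer is at (368,195) with its blue-inlay arm raised, and a yellow decoy sits nearer at (380,273). The side view shows the lid edge on at (265,165) and the arm at (278,270). I'll enlarge these for corner picking.

```bash
python3 - <<'E'
import cv2, numpy as np
T=cv2.imread("pics/top0.png");S=cv2.imread("pics/side0.png")
def crop(I,c,r,w,h,k):
    C=cv2.resize(I[r:r+h,c:c+w],(w*k,h*k),interpolation=cv2.INTER_CUBIC)
    for i in range(0,w,20):cv2.line(C,(i*k,0),(i*k,6),(0,0,255),1);cv2.putText(C,str(c+i),(i*k,16),0,.35,(0,0,255),1)
    for i in range(0,h,20):cv2.line(C,(0,i*k),(6,i*k),(0,0,255),1);cv2.putText(C,str(r+i),(0,i*k+4),0,.35,(0,0,255),1)
    return cv2.resize(C,(400,300))if 0 else C
a=np.hstack([crop(T,155,150,133,100,3),crop(T,325,150,100,75,4)])
b=np.hstack([crop(S,245,120,133,100,3),crop(S,235,240,100,100,3)[:, :],])
b=np.hstack([b,np.zeros((300,799-b.shape[1],3),np.uint8)])
cv2.imwrite("pics/m.png",np.vstack([a,b]))
E
```

```text
(no output)
```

View pics/m.png

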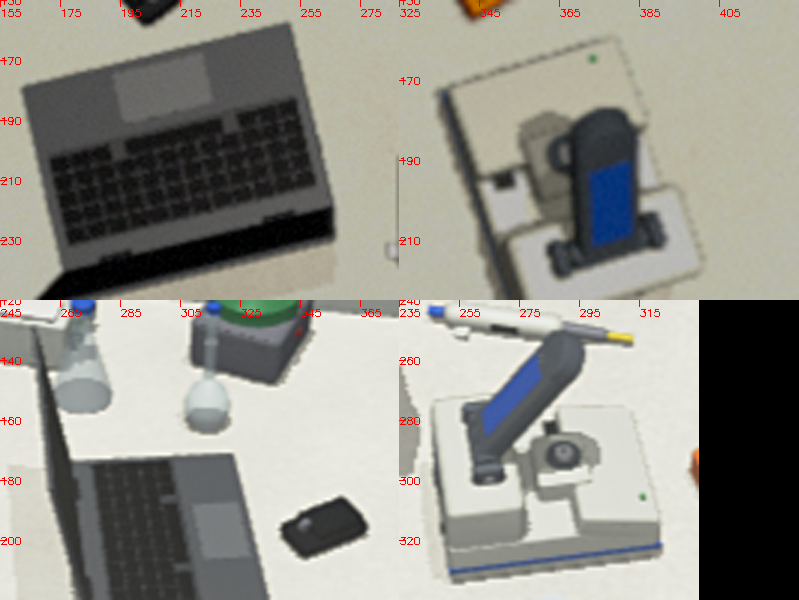

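The enlarged views give these picks (original pixel coordinates):
- **Laptop, top view:** front corners (162.7,179.3) and (251.7,157.7), lid edge about (164,253) to (266,236).
- **Spectro hinge knobs:** top view (365.7,215.5) and (389,208), side view (259.3,276.7) and (265.3,298).
- **Arm tip:** top view (377,178), side view (290,255).

```bash
cat > h.py <<'E'
from rig import get_obs, cams, job
import cv2, numpy as np
M={n:cams.camera_model(n) for n in("top","side")}
def ray(n,p):
    m=M[n];R=np.array(m["R"]);d=R.T@[(p[0]-m["cx"])/m["fx"],(p[1]-m["cy"])/m["fy"],1]
    return -R.T@np.array(m["t"]),d/np.linalg.norm(d)
def onz(n,p,z):
    c,d=ray(n,p);return c+d*(z-c[2])/d[2]
def tri(a,b):
    c,d=ray("top",a);e,f=ray("side",b)
    s=np.linalg.lstsq(np.c_[d,-f],e-c,rcond=None)[0];P=c+d*s[0];Q=e+f*s[1]
    return (P+Q)/2,np.linalg.norm(P-Q)
def proj(n,X):
    m=M[n];v=np.array(m["R"])@X+np.array(m["t"]);return np.array([m["fx"]*v[0]/v[2]+m["cx"],m["fy"]*v[1]/v[2]+m["cy"]])
def lap(c,yaw,x,y,z): 
    return np.array([c[0]+x*np.cos(yaw)-y*np.sin(yaw),c[1]+x*np.sin(yaw)+y*np.cos(yaw),z])
def lid(c,yaw,th,r,y,off=.0075):  # outer face point
    return lap(c,yaw,-.099+r*np.cos(th)-off*np.sin(th)*1,y,.018+r*np.sin(th)+off*np.cos(th))
E
python3 - <<'E'
from h import *
np.set_printoptions(precision=4,suppress=True)
A=onz("top",(162.7,179.3),.017);B=onz("top",(251.7,157.7),.017)
u=(A-B)/np.linalg.norm(A-B);yaw=np.arctan2(-u[0],u[1]);print("front",A,B,np.linalg.norm(A-B),"yaw",yaw)
ax=np.array([np.cos(yaw),np.sin(yaw)]);c=((A+B)/2)[:2]-.105*ax;print("lap c",c)
for s in(-.15,.15): print("base rear px",proj("top",lap(c,yaw,-.105,s,.017)))
for th in(1.6,1.7,1.8,1.9):
  print(th,[proj(n,lid(c,yaw,th,.204,s)) for n in("top","side") for s in(-.15,.15)])
h=tri((377.4,211.8),(262.3,287.3));print("hinge",h)
K=[onz("top",p,.115) for p in((365.7,215.5),(389,208))];print("knobs",K,"mid",(K[0]+K[1])/2)
d=K[0]-K[1];print("yaw s",np.arctan2(-d[0],d[1]))
print("tip",tri((377,178),(290,255)))
for p,q in(((335.3,172.5),(311.3,275.7)),((378.3,159.3),(321.3,317))):print("front corner",tri(p,q))
E
```

```text
front [0.6113 0.411  0.017 ] [0.6757 0.1215 0.017 ] 0.29650749516721037 yaw 0.2188987492665332
lap c [0.541  0.2435]
base rear px [267.4396 220.35  ]
base rear px [176.6609 242.524 ]
1.6 [array([265.0749, 219.2992]), array([160.2834, 244.892 ]), array([271.4519, 179.7031]), array([264.3707, 125.4772])]
1.7 [array([266.819 , 226.3868]), array([162.1188, 251.9759]), array([264.8668, 180.6487]), array([258.5559, 126.3164])]
1.8 [array([268.5594, 233.3617]), array([164.1099, 258.9077]), array([258.4046, 182.0979]), array([252.8537, 127.6409])]
1.9 [array([270.2712, 240.1237]), array([166.2267, 265.5883]), array([252.1458, 184.0311]), array([247.3334, 129.4333])]
hinge (array([ 0.4847, -0.262 ,  0.1124]), np.float64(0.0008510527570628203))
knobs [array([ 0.4745, -0.2259,  0.115 ]), array([ 0.4957, -0.2968,  0.115 ])] mid [ 0.4851 -0.2613  0.115 ]
yaw s 0.29007664772196445
tip (array([ 0.5638, -0.2421,  0.2335]), np.float64(0.015450952874608107))
front corner (array([ 0.6149, -0.1454,  0.0476]), np.float64(0.004104999364060868))
front corner (array([ 0.6553, -0.2848,  0.0388]), np.float64(0.005033507516536034))
```

Request:
servo_tool --moves "0 0 -0.035 3.2 0; 0.02 -0.01 -0.065 3.2 0; 0.055 -0.03 -0.075 3.2 0; 0.09 -0.05 -0.08 3.2 0; 0.125 -0.069 -0.08 3.2 0; 0.16 -0.088 -0.08 3.2 0; 0.195 -0.108 -0.08 3.2 0; 0.23 -0.127 -0.08 3.2 0; 0.265 -0.146 -0.08 3.2 0; 0.3 -0.166 -0.08 3.2 0" --grip_force 10

```text
time: 0.93
position: [0.437, -0.3305, 0.3023]
tool_rot: [0.99, 0.142, -0.0, -0.0]
ft_force: [0.5, -1.2, -0.3]
grip_width: 0.0283
grip_force: 0.0
```

Request:
servo_tool --moves "0.03 -0.02 0 0 0; 0.06 -0.04 0.01 0 0; 0.087 -0.054 0.02 0 0; 0.087 -0.054 0.022 0 0; 0.087 -0.054 0.022 0 0"

```text
time: 1.35
position: [0.5046, -0.2541, 0.2791]
tool_rot: [0.99, 0.144, -0.001, -0.001]
ft_force: [0.4, -0.3, 0.2]
grip_width: 0.0014
grip_force: 0.0
```

```bash
python3 - <<'E'
from h import *
o=get_obs();print(o["position"],o["tool_rot"],o["ft_force"],o["grip_width"])
S=cams.camera("side");W=cams.camera("wrist")
C=cv2.resize(S[200:350,180:380],(400,300),interpolation=cv2.INTER_CUBIC)
cv2.imwrite("pics/m2.png",np.hstack([C,cv2.resize(W,(400,300))]))
E
```

```text
[ 0.50456807 -0.25412751  0.27914462] [ 0.98961042  0.14376597 -0.00123685 -0.00101276] [ 0.35288932 -0.2908057   0.15900584] 0.001439217149183994
```

View pics/m2.png

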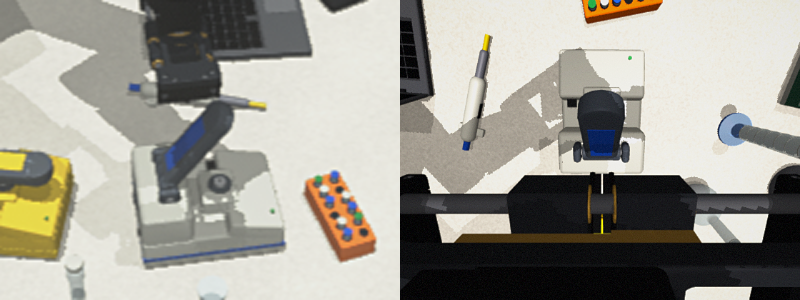

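The tool is squarely behind the arm: in the wrist panel the arm and the fingers are both at about column 602. Next is the approach and the first part of the push.

Request:
servo_tool --moves "0 0 0.02 0 0; 0.005 0 0.04 0 0; 0.012 0 0.046 0 0; 0.018 0 0.046 0 0; 0.024 0 0.046 0 0; 0.03 0 0.049 0 0; 0.034 0 0.051 0 0; 0.038 0 0.053 0 0; 0.041 0 0.055 0 0; 0.045 0 0.058 0 0"

```text
time: 2.28
position: [0.5482, -0.2435, 0.2231]
tool_rot: [0.99, 0.142, 0.0, 0.001]
ft_force: [-0.0, 0.1, 0.9]
grip_width: 0.0006
grip_force: 0.6
```

Request:
servo_tool --moves "0.004 0 0.003 0 0; 0.007 0 0.005 0 0; 0.0115 0 0.009 0 0; 0.0165 0 0.0134 0 0; 0.021 0 0.018 0 0; 0.0255 0 0.023 0 0; 0.0295 0 0.028 0 0; 0.0334 0 0.0333 0 0; 0.037 0 0.039 0 0; 0.04 0 0.0444 0 0"

```text
time: 3.12
position: [0.5865, -0.2319, 0.1775]
tool_rot: [0.99, 0.142, 0.0, -0.0]
ft_force: [0.6, -0.1, 1.2]
grip_width: 0.0008
grip_force: 0.5
```

Request:
servo_tool --moves "0.003 0 0.006 0 0; 0.006 0 0.012 0 0; 0.008 0 0.018 0 0; 0.01 0 0.024 0 0; 0.0115 0 0.028 0 0; 0.0125 0 0.0315 0 0; 0.0132 0 0.035 0 0; 0.014 0 0.038 0 0; 0.0145 0 0.0405 0 0; 0.015 0 0.043 0 0"

```text
time: 3.95
position: [0.6002, -0.2278, 0.1349]
tool_rot: [0.99, 0.142, -0.0, -0.0]
ft_force: [-0.8, -0.7, 0.9]
grip_width: 0.0009
grip_force: 0.4
```

Request:
servo_tool --moves "0 0 0.0015 0 0; 0 0 0.003 0 0; 0 0 0.0045 0 0; 0 0 0.006 0 0; 0 0 0.007 0 0; 0 0 0.008 0 0; 0 0 0.0085 0 0; 0 0 0.009 0 0"

```text
time: 4.62
position: [0.6008, -0.2279, 0.1282]
tool_rot: [0.99, 0.142, 0.0, 0.0]
ft_force: [-1.7, 1.6, 12.7]
grip_width: 0.0002
grip_force: 6.4
```

Request:
servo_tool --moves "0 0 -0.003 0 0; 0 0 -0.01 0 0; 0 0 -0.025 0 0; 0 0 -0.055 0 0; 0 0 -0.09 0 0; 0 0 -0.13 0 0; 0 -0.02 -0.16 3.8 0; -0.01 -0.055 -0.174 3.8 0; -0.02 -0.095 -0.174 3.8 0; -0.03 -0.133 -0.174 3.8 0"

```text
time: 5.45
position: [0.534, -0.108, 0.3017]
tool_rot: [0.994, 0.109, 0.001, 0.001]
ft_force: [-0.0, 0.5, 0.3]
grip_width: 0.0003
grip_force: 0.0
```

Request:
servo_tool --moves "-0.008 -0.038 0 0 0; -0.016 -0.076 0 0 0; -0.024 -0.114 0 0 0; -0.032 -0.152 0 0 0; -0.04 -0.19 0 0 0; -0.048 -0.228 0 0 0; -0.056 -0.266 0 0 0; -0.06 -0.3 0 0 0"

```text
time: 6.12
position: [0.4086, 0.1727, 0.3004]
tool_rot: [0.994, 0.109, -0.0, -0.0]
ft_force: [1.1, 0.3, -0.4]
grip_width: 0.0004
grip_force: 0.0
```

```bash
python3 - <<'E'
from h import *
o=get_obs();print(o["time"],o["position"],o["tool_rot"],o["ft_force"],2*np.arctan2(o["tool_rot"][1],o["tool_rot"][0]))
S=cams.camera("side");W=cams.camera("wrist");T=cams.camera("top")
cv2.imwrite("pics/t3.png",T)
C=cv2.resize(S[110:350,200:400],(500,600),interpolation=cv2.INTER_CUBIC)
cv2.imwrite("pics/m3.png",np.hstack([C,np.vstack([cv2.resize(W,(300,225)),cv2.resize(T[130:280,140:420],(300,160)),np.zeros((215,300,3),np.uint8)])]))
E
```

```text
6.1167 [0.40857863 0.17267079 0.30036782] [ 9.94027181e-01  1.09132284e-01 -3.25110789e-04 -5.09414404e-05] [ 1.10520653  0.28906228 -0.42146812] 0.21870016822054708
```

View pics/m3.png

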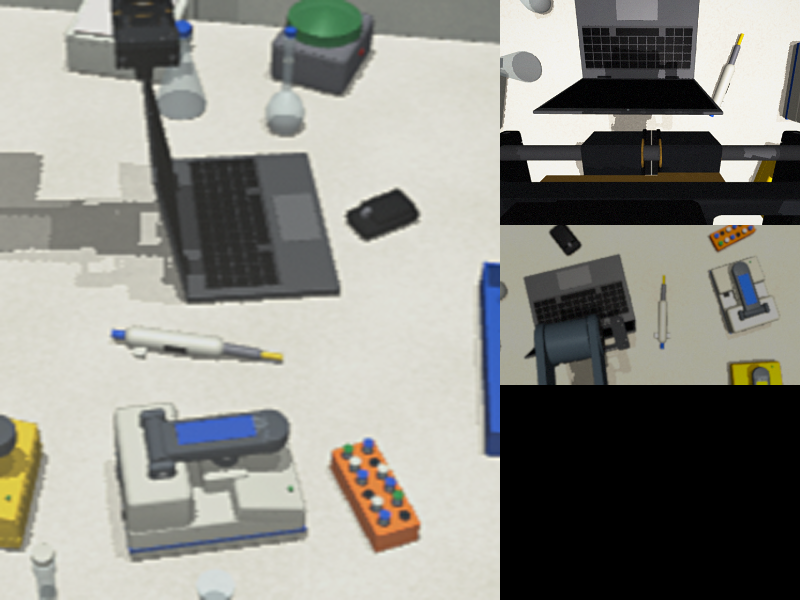

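The spectro arm is down level on its pedestal. The laptop hasn't moved, and its lid centre is about 40 mm further along tool −y. I'll move behind the lid and lower.

Request:
servo_tool --moves "-0.025 -0.02 0 0 0; -0.042 -0.04 0 0 0; -0.042 -0.04 0 0 0; -0.042 -0.04 0.035 0 0; -0.042 -0.04 0.07 0 0; -0.042 -0.04 0.095 0 0; -0.042 -0.04 0.1 0 0; -0.042 -0.04 0.1 0 0"

```text
time: 6.93
position: [0.361, 0.1999, 0.199]
tool_rot: [0.994, 0.108, -0.002, 0.0]
ft_force: [-0.3, 1.2, -0.0]
grip_width: 0.0005
grip_force: 0.0
```

```bash
python3 - <<'E'
from h import *
o=get_obs();print(o["time"],o["position"],o["ft_force"])
p=o["position"]-np.array([.4444,.222,0]);c,s=np.cos(.219),np.sin(.219);print("h",p[0]*c+p[1]*s,"y",-p[0]*s+p[1]*c)
for r in(.19,):
 for th in list(np.arange(1.8,-.05,-.1)):
  print("%.1f h %.4f z %.4f"%(th,r*np.cos(th)-.0075*np.sin(th)-.0095,.018+r*np.sin(th)+.0075*np.cos(th)))
E
```

```text
6.9333 [0.36098572 0.19985031 0.19898189] [-0.26919097  1.18471823 -0.01477692]
h -0.08623404541949992 y -0.0034985915917342264
1.8 h -0.0600 z 0.2013
1.7 h -0.0414 z 0.2054
1.6 h -0.0225 z 0.2077
1.5 h -0.0035 z 0.2081
1.4 h 0.0154 z 0.2065
1.3 h 0.0341 z 0.2031
1.2 h 0.0524 z 0.1978
1.1 h 0.0700 z 0.1907
1.0 h 0.0868 z 0.1819
0.9 h 0.1027 z 0.1715
0.8 h 0.1175 z 0.1595
0.7 h 0.1310 z 0.1461
0.6 h 0.1431 z 0.1315
0.5 h 0.1536 z 0.1157
0.4 h 0.1626 z 0.0989
0.3 h 0.1698 z 0.0813
0.2 h 0.1752 z 0.0631
0.1 h 0.1788 z 0.0444
-0.0 h 0.1805 z 0.0255
```

Request:
servo_tool --moves "0.01 -0.003 -0.003 0 0; 0.018 -0.003 -0.005 0 0; 0.024 -0.003 -0.005 0 0; 0.028 -0.003 -0.005 0 0; 0.032 -0.003 -0.005 0 0; 0.036 -0.003 -0.005 0 0; 0.04 -0.003 -0.005 0 0; 0.044 -0.003 -0.006 0 0; 0.048 -0.003 -0.006 0 0; 0.052 -0.003 -0.007 0 0"

```text
time: 7.77
position: [0.411, 0.2153, 0.2069]
tool_rot: [0.994, 0.109, -0.0, 0.0]
ft_force: [-2.4, -0.6, -1.7]
grip_width: 0.0007
grip_force: 1.5
```

Request:
servo_tool --moves "0.004 0 0 0 0; 0.009 0 -0.001 0 0; 0.014 0 -0.001 0 0; 0.019 0 -0.001 0 0; 0.024 0 -0.001 0 0; 0.029 0 -0.001 0 0; 0.034 0 -0.001 0 0; 0.039 0 -0.001 0 0; 0.044 0 0 0 0; 0.049 0 0 0 0"

```text
time: 8.6
position: [0.4594, 0.2261, 0.2069]
tool_rot: [0.994, 0.109, -0.0, -0.0]
ft_force: [-3.1, -1.1, -0.8]
grip_width: 0.0005
grip_force: 1.5
```

Request:
servo_tool --moves "0.006 0 0.001 0 0; 0.012 0 0.002 0 0; 0.018 0 0.0033 0 0; 0.0236 0 0.0047 0 0; 0.029 0 0.006 0 0; 0.034 0 0.0075 0 0; 0.039 0 0.0092 0 0; 0.044 0 0.011 0 0; 0.049 0 0.013 0 0; 0.0535 0 0.015 0 0"

```text
time: 9.43
position: [0.512, 0.2377, 0.1921]
tool_rot: [0.994, 0.109, 0.0, -0.0]
ft_force: [-1.5, 0.1, 1.2]
grip_width: 0.0004
grip_force: 1.2
```

Request:
servo_tool --moves "0.0047 0 0.0022 0 0; 0.0097 0 0.0048 0 0; 0.0148 0 0.0073 0 0; 0.0198 0 0.0101 0 0; 0.0246 0 0.0132 0 0; 0.0293 0 0.0163 0 0; 0.0341 0 0.0194 0 0; 0.0387 0 0.0228 0 0; 0.0431 0 0.0264 0 0; 0.0476 0 0.03 0 0"

```text
time: 10.27
position: [0.5584, 0.248, 0.1619]
tool_rot: [0.994, 0.109, 0.0, -0.0]
ft_force: [-0.6, 0.3, 2.5]
grip_width: 0.0006
grip_force: 1.0
```

Request:
servo_tool --moves "0.0042 0 0.0038 0 0; 0.0083 0 0.0078 0 0; 0.0124 0 0.0119 0 0; 0.0164 0 0.0159 0 0; 0.02 0 0.0203 0 0; 0.0237 0 0.0246 0 0; 0.0273 0 0.029 0 0; 0.0306 0 0.0337 0 0; 0.0337 0 0.0384 0 0; 0.0369 0 0.0431 0 0"

```text
time: 11.1
position: [0.594, 0.2559, 0.1186]
tool_rot: [0.994, 0.109, 0.0, -0.0]
ft_force: [0.3, 0.9, 1.7]
grip_width: 0.0005
grip_force: 0.8
```

Request:
servo_tool --moves "0.003 0 0.0049 0 0; 0.0057 0 0.0099 0 0; 0.0084 0 0.015 0 0; 0.0111 0 0.02 0 0; 0.0133 0 0.0253 0 0; 0.0154 0 0.0306 0 0; 0.0176 0 0.0358 0 0; 0.0194 0 0.0412 0 0; 0.021 0 0.0467 0 0; 0.0226 0 0.0522 0 0"

```text
time: 11.93
position: [0.6158, 0.2608, 0.0662]
tool_rot: [0.994, 0.109, -0.0, 0.0]
ft_force: [0.2, -0.3, 1.2]
grip_width: 0.0003
grip_force: 0.6
```

Request:
servo_tool --moves "0.0012 0 0.005 0 0; 0.0023 0 0.01 0 0; 0.0033 0 0.015 0 0; 0.0042 0 0.02 0 0; 0.005 0 0.0245 0 0; 0.0055 0 0.028 0 0; 0.006 0 0.031 0 0; 0.0062 0 0.0335 0 0; 0.0063 0 0.0355 0 0; 0.0064 0 0.037 0 0"

```text
time: 12.77
position: [0.6216, 0.2621, 0.0296]
tool_rot: [0.994, 0.109, -0.0, 0.0]
ft_force: [-0.2, -0.3, 0.5]
grip_width: 0.0003
grip_force: 0.5
```

Request:
servo_tool --moves "0 0 0.001 0 0; 0 0 0.002 0 0; 0 0 0.003 0 0; 0 0 0.004 0 0; 0 0 0.005 0 0; 0 0 0.0055 0 0; 0 0 0.006 0 0; 0 0 0.006 0 0"

```text
time: 13.43
position: [0.6218, 0.2622, 0.0259]
tool_rot: [0.994, 0.109, -0.0, 0.0]
ft_force: [-3.6, -0.5, 9.5]
grip_width: 0.0005
grip_force: 5.3
```

Request:
servo_tool --moves "0 0 -0.003 0 0; 0 0 -0.008 0 0; 0 0 -0.02 0 0; 0 0 -0.05 0 0; 0 0 -0.09 0 0; 0 0 -0.13 0 0; -0.02 0.02 -0.16 0 0; -0.05 0.04 -0.19 0 0; -0.08 0.06 -0.2 0 0; -0.11 0.08 -0.2 0 0"

```text
time: 14.27
position: [0.5335, 0.1596, 0.2284]
tool_rot: [0.994, 0.11, 0.005, 0.0]
ft_force: [1.0, -0.4, -0.5]
grip_width: 0.0004
grip_force: 0.0
```

Request:
servo_tool --moves "-0.025 0.02 0 0 0; -0.05 0.045 0 0 0; -0.075 0.07 0 0 0; -0.1 0.095 0 0 0; -0.12 0.12 0 0 0; -0.12 0.12 0 0 0; -0.12 0.12 0 0 0"

```text
time: 14.85
position: [0.4408, 0.0159, 0.2246]
tool_rot: [0.994, 0.107, 0.001, 0.0]
ft_force: [0.7, 0.5, 0.4]
grip_width: 0.0006
grip_force: 0.0
```

```bash
python3 - <<'E'
from h import *
o=get_obs();print(o["time"],o["position"],o["ft_force"])
S=cams.camera("side");T=cams.camera("top")
C=cv2.resize(S[110:350,200:400],(400,480),interpolation=cv2.INTER_CUBIC)
cv2.imwrite("pics/m4.png",np.hstack([C,cv2.resize(T[110:290,120:420],(400,240)).repeat(1,0) if 0 else np.vstack([cv2.resize(T[110:290,120:420],(400,240)),cv2.resize(S[230:340,230:330],(264,240)).copy() if 0 else cv2.resize(S[230:320,230:380],(400,240),interpolation=cv2.INTER_CUBIC)])]))
for a,b in((162.7,179.3),(251.7,157.7)):print(proj("top",onz("top",(a,b),.017)*[1,1,0]+[0,0,.0255]))
E
```

```text
14.85 [0.44081979 0.01592931 0.22464331] [0.66173648 0.52516593 0.41768995]
[162.01399588 178.9423033 ]
[251.50587033 157.22403063]
```

View pics/m4.png

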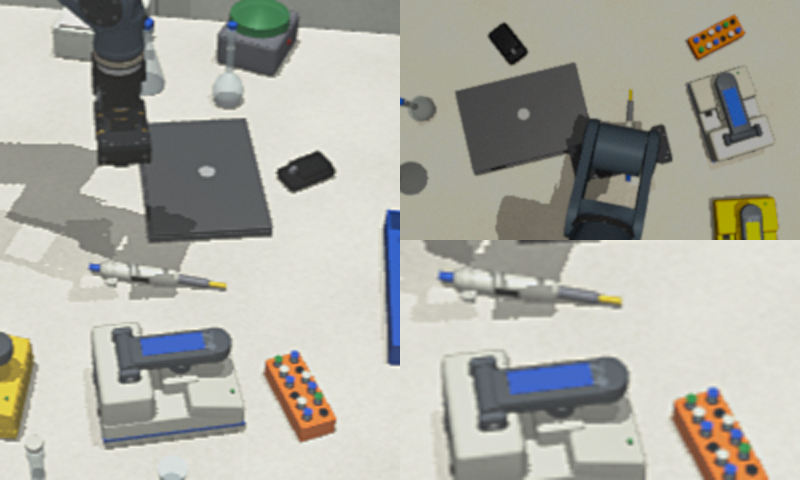

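Both are shut. The laptop's front corners are still at about (162.7,178) and (252.7,158), so it hasn't shifted. The arm is level, and both pushes ended on a hard stop at the right height (0.128 m and 0.026 m). The other items haven't moved.

```bash
python3 -c "
from rig import job; print(job.hand_in())"
```

```text
the job is handed in; nothing more can be done
None
```

The spectrophotometer arm was tipped fully down first, then the laptop was pushed fully shut. Both were gentle pushes only, nothing else was disturbed, and the job is handed in at about 15 s.

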